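# Fit the belt pulleys and shaft collars of a belt drive

## Robot

A 6-joint arm with a two-finger parallel gripper is mounted at the origin on the work surface; the furniture and walls round the work are solid. World frame = base frame: x ahead of the robot, y to its left, z up, the work surface at z = 0. Lengths are in m, angles in rad, forces in N, time in s.
With the tool pointing down it reaches from about 0.35 to 0.775 m from the base axis. Payload 7.3 kg.
Tool frame: the origin (TCP) lies at the very end of the fingers, on their centre line; the grasp point (between the pads) lies 19 mm behind it; z points along the fingers, y is the line along which they close (so a half turn about z gives the same grasp; the last joint's range is limited). The gripper opens to 92 mm and grips with 3 to 60 N. Pads are 19 mm wide; open, the fingers measure 130 mm over their backs; the gripper's body (75 mm by 190 mm) begins 47 mm behind the grasp point.
Start: joints at [1.048, 0.342, 1.524, -0, 1.275, -0.146], TCP at [0.193, 0.488, 0.227] pointing down, gripper open.
Joint ranges: [-2.53, 2.53], [-0.77, 2.02], [0.04, 2.7], [-1, 4.14], [0.28, 2.66], [-3.11, 3.11]. Speed limits (rad/s): [2.57, 2.57, 3.14, 3.14, 3.14, 3.14].

## Interface

Orientations are given as a unit quaternion [x, y, z, w].
In Python, from station import bot, optics gives the robot as it stands.
- The arm moves only by the tool jog_arm, never from a script. Its argument "plan" is a list of rows, each a list of 5 numbers: the opening in per cent of the stroke, from 0 (shut) to 100 (fully open), then the shift along the world's x, y, z in m, then the turn about the world's z in rad. A call has exactly 8 rows; each row is the pose to reach, as a shift and turn from the pose commanded when the call began; what a row does not reach only later rows make up. A row lasts 1/12 s, in which the tool goes at most 41.7 mm and 7.16 degrees, less where a joint would pass 70% of its speed; a pose out of reach is approached as far as the arm can. A call with a gripper value outside its range is refused whole. The fingers move at their own pace and stop on an object; "force" is the grip in N (left out, the last holds). Time passes only in rows, so rows that repeat a pose let the fingers close, or fill a call up. It gives the time, the measured TCP pose, the force, the opening and the grip force at its end, in the units of the state.
- bot.get_state(): the state, without advancing time (a new reading comes with each control period).
- optics.camera(name): name is "side" or "top"; returns a dict with "frame" (384x512x3 uint8, red, green, blue), "intrinsics" (3x3 intrinsics, pixels), "R" (3x3) and "t" (3): a world point X has camera coordinates R X + t. Camera axes: x right, y down, z forward; pixel columns grow to the right and rows downward; lengths in m; the calibration is good to about 2 mm. A picture is of the moment at which its call begins. There is no depth.
- bot.hand_in(): hands the job in; it is judged then, once.
The state is a dict: "time_s": time; "joints": joint angles; "qvel": joint speeds; "joint_torque": joint torques, N m; "tool_pos": TCP position; "tool_rot": TCP orientation; "contact_force": force on the tool from outside, world axes, zero at the start; "torque": the same for the moment, N m; "finger_gap": finger opening in m; "grasp_force": force on a finger pad.
Only numpy, scipy, OpenCV 4.12 (cv2) and the standard library are available. Lean on these libraries where they do the work, as an engineer would, in place of code of your own. Each camera call takes 0.05 s, during which the arm holds its last target. There are 200 camera calls.

## Task

Make up both shafts of the belt drive: slide the large-bored pulley with the keyway onto the gearmotor's shaft so that its keyway takes the brass key, and the brass-bushed pulley without a keyway onto the plain shaft of the idler bracket, each boss upward and fully home on the shoulder. Then secure each with one of the two black shaft collars, slid down the shaft to lie flat on the pulley's boss. Leave the small-bored pulley and the marker pen where they lie.

Things in the scene. Friction and masses are not known exactly. Their poses are not given: they have to be found in the camera images.
- motor: Blue gearmotor fixed to the bench: 104 x 96 mm foot, black can to 138 mm on its -x side, 58 mm high. Origin: at bench height on the axis (z, up) of its upright steel shaft. Pulley seat (shoulder 32 mm wide) 58 mm up; shaft 20 mm thick to 108 mm up, tapering to a 10 mm tip at 120 mm. Brass key on its +x side: 7 mm wide, out to 14 mm from the axis, from the shoulder to 84 mm up, round top end.
- idler: Dark steel idler bracket, foot 100 x 76 mm, fixed to the bench, with an upright steel shaft without key. Origin: at bench height on the shaft's axis (z, up). Pulley seat (shoulder 32 mm wide) 36 mm up; shaft 20 mm thick to 86 mm up, tapering to a 10 mm tip at 98 mm.
- pulley_keyed_center (a point): Centre (on the axis, half-way up) of the aluminium toothed pulley with large bore and keyway, standing boss up. 36 mm high: rim 64 mm wide, 20 mm high; boss on top 40 mm wide, 16 mm high (grip this); 0.15 kg. Through bore 23 mm; keyway on its +x side 11 mm wide, out to 16 mm from the axis; z up along the axis. Passes the key only if turned to it within about 8 degrees.
- pulley_plain_center (a point): Centre (on the axis, half-way up) of the aluminium toothed pulley with a round brass-bushed bore, no keyway, standing boss up. 36 mm high: rim 64 mm wide, 20 mm high; boss on top 40 mm wide, 16 mm high (grip this); 0.15 kg. Through bore 23 mm: passes the shaft, not the key. z up along the axis.
- pulley_small: Aluminium toothed pulley of the same outside size, but with a small 12 mm bore with a narrow keyway: it belongs to another drive and is to be left alone. Origin: centre of its underside.
- collar_a_center (a point): Centre, half-way up and on the axis, of a black steel shaft collar: ring 46 mm outside, 23 mm bore, 12 mm high, lying flat, 0.09 kg; slips over the 20 mm shaft but not over the key. The two collars are alike and either may go on either shaft.
- collar_b_center (a point): Centre, half-way up and on the axis, of the other black steel shaft collar, the same as the first.
- marker: Marker pen, white barrel and black cap, 136 mm long along its y axis, 15 mm thick, lying on the bench between the two shafts, to be left alone. Origin: half-way along it, on its underside.

How it is judged:
By the outcome, as a careful person would: the job done as asked, in the order asked, and still so for the second after the job is handed in, with the robot touching nothing.
It also fails if it takes over 96 s, if anything falls off the work surface, if the arm or the gripper's body presses on something with over 40 N, if the wrist force passes 120 N, or if a joint passes its speed limit or range.

## Working session

There is one attempt and no reset: what is moved stays moved. The work goes in short steps, Python scripts to look and compute and a tool call to move; the robot and the scene stay as the last step left them, time stands still between calls to the robot, and variables do not carry over. Pictures are saved under pics/ and viewed, at most 14 in all, crops included, and the job is handed in when it is done.

Besides the shell and the picture viewer there is one more tool, called after ">>>" by a JSON object that holds its "op" and its "data", one argument or row to a line. jog_arm: Moves the arm, as the interface text tells. Its arguments: {"type":"object","properties":{"plan":{"type":"array"},"force":{"type":"number"}},"required":["plan"]}

```bash
mkdir -p pics; python3 - <<'E'
from station import bot, optics
import cv2,numpy as np
for n in("side","top"):
    c=optics.camera(n); cv2.imwrite(f"pics/{n}0.png",cv2.resize(c["frame"][:,:,::-1],(800,600),interpolation=cv2.INTER_CUBIC))
    np.savez(f"{n}0.npz",**c)
    print(n,np.round(c["intrinsics"],1).tolist(),np.round(c["R"],3).tolist(),np.round(c["t"],3), -c["R"].T@c["t"])
s=bot.get_state();print({k:np.round(v,3).tolist() for k,v in s.items()})
E
```

```text
side [[394.4, 0.0, 254.0], [0.0, 394.4, 193.2], [0.0, 0.0, 1.0]] [[0.701, -0.713, -0.009], [-0.587, -0.57, -0.575], [0.405, 0.408, -0.818]] [-0.438  0.346  0.737] [ 0.21172    -0.41592311  0.79803571]
top [[366.4, 0.0, 255.7], [0.0, 366.4, 194.4], [0.0, 0.0, 1.0]] [[-0.021, -0.999, 0.024], [-0.993, 0.018, -0.114], [0.113, -0.026, -0.993]] [-0.03   0.566  0.818] [ 0.46950146 -0.01866766  0.87765827]
{'time_s': 0.1, 'joints': [1.048, 0.343, 1.525, 0.0, 1.275, -0.146], 'qvel': [0.001, -0.002, -0.003, 0.0, -0.001, -0.0], 'joint_torque': [0.002, -43.2, -24.47, 0.072, 0.053, -0.0], 'tool_pos': [0.193, 0.488, 0.226], 'tool_rot': [0.187, 0.982, -0.001, -0.0], 'contact_force': [-0.239, 0.632, 0.524], 'torque': [0.003, 0.041, 0.002], 'grasp_force': 0.0, 'finger_gap': 0.092}
```

View pics/top0.png

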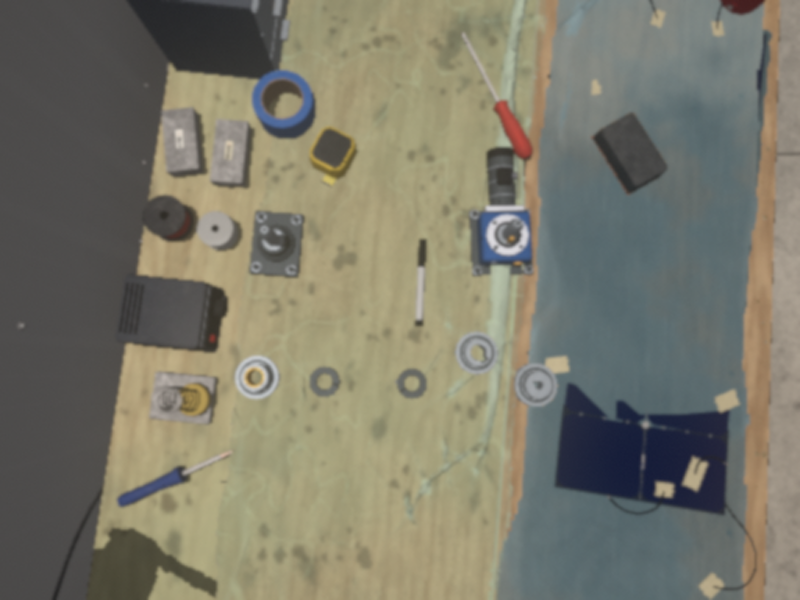

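View pics/side0.png

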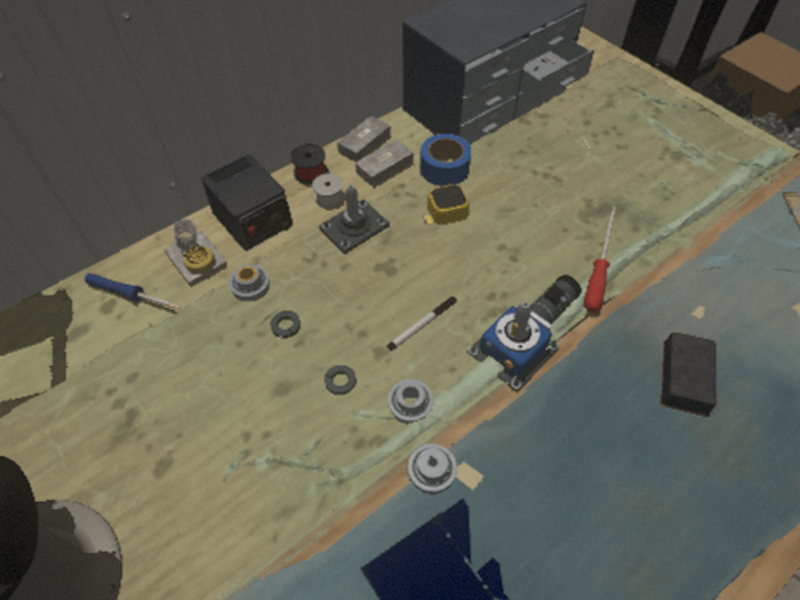

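```bash
python3 - <<'E'
import cv2,numpy as np
def crop(n,x0,y0,w,h,k,o):
    f=np.load(n)["frame"][:,:,::-1][y0:y0+h,x0:x0+w]
    f=cv2.convertScaleAbs(f,alpha=1.4)
    cv2.imwrite(o,cv2.resize(f,None,fx=k,fy=k,interpolation=cv2.INTER_CUBIC))
crop("top0.npz",145,125,220,140,3.6,"pics/t1.png")
crop("side0.npz",140,110,220,210,2.85,"pics/s1.png")
E
```

```text
(no output)
```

View pics/t1.png

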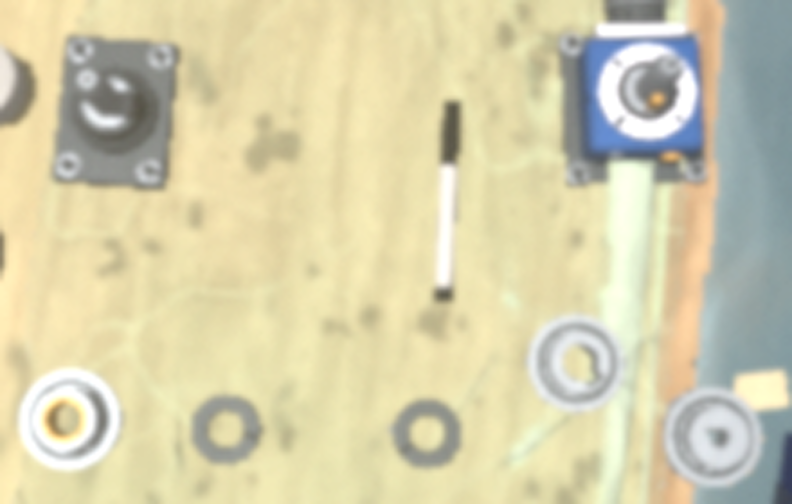

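View pics/s1.png

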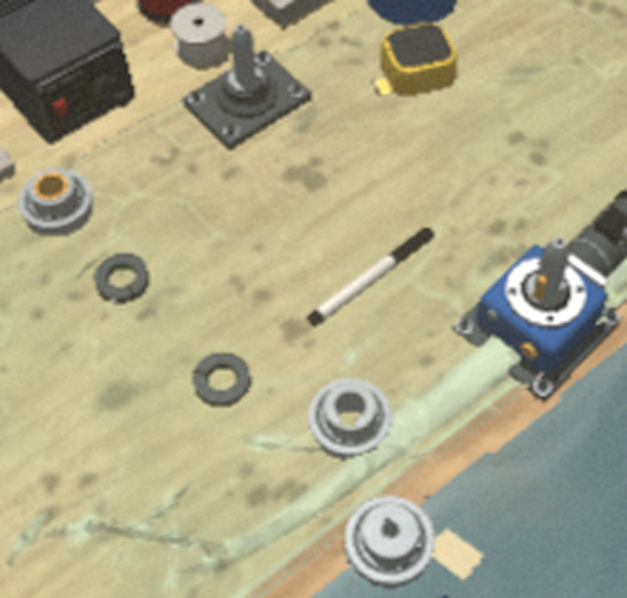

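```bash
cat > h.py <<'E'
import numpy as np, cv2
from scipy.optimize import least_squares
def load(n): return dict(np.load(n))
def proj(c,X):
    p=np.atleast_2d(X)@c["R"].T+c["t"]; p=p@c["intrinsics"].T; return p[:,:2]/p[:,2:]
def ray(c,uv,z):
    d=c["R"].T@np.linalg.solve(c["intrinsics"],[*uv,1]); o=-c["R"].T@c["t"]; return o+d*(z-o[2])/d[2]
def px(x,y,x0,y0,k): return np.array([(x+.5)/k-.5+x0,(y+.5)/k-.5+y0])
def tri(cs,uvs): return least_squares(lambda X:np.concatenate([proj(c,X)[0]-u for c,u in zip(cs,uvs)]),[.5,0,.05]).x
E
python3 - <<'E'
from h import *
t,s=load("top0.npz"),load("side0.npz")
P=dict(keyed=((576,362),(348,420),.020),plain=((69,418),(56,203),.020),small=((713,437),(390,542),.02),ca=((227,429),(122,278),.006),cb=((427,434),(222,379),.006),idtip=((87,78),(241,28),.098),motip=((672,65),(558,243),.12),
 )
for k,(a,b,z) in P.items():
    ua=px(*a,145,125,3.6);ub=px(*b,140,110,2.85)
    print(k,np.round(ray(t,ua,z)[:2],4),np.round(ray(s,ub,z)[:2],4),np.round(tri([t,s],[ua,ub]),4))
for a in((79,48),(161,57),(149,171),(68,165)): print(np.round(ray(t,px(*a,145,125,3.6),.01),4))
for a in((571,43),(577,174),(693,169)): print(np.round(ray(t,px(*a,145,125,3.6),.01),4))
E
```

```text
keyed [ 0.4925 -0.1542] [ 0.488  -0.1583] [ 0.4921 -0.1554  0.0102]
plain [0.4633 0.1734] [0.46   0.1661] [0.4636 0.176  0.0073]
small [ 0.4423 -0.2416] [ 0.4403 -0.2456] [ 0.4423 -0.2438  0.0124]
ca [0.4539 0.0739] [0.4547 0.0735] [0.4543 0.0736 0.0062]
cb [ 0.4478 -0.0568] [ 0.449  -0.0575] [ 0.4484 -0.0572  0.0061]
idtip [0.6664 0.1466] [0.6667 0.1446] [0.6675 0.1468 0.0957]
motip [ 0.6635 -0.2017] [ 0.6627 -0.2028] [ 0.664  -0.2022  0.118 ]
[0.7092 0.1708 0.01  ]
[0.7023 0.116  0.01  ]
[0.6249 0.124  0.01  ]
[0.6298 0.1775 0.01  ]
[ 0.7079 -0.1602  0.01  ]
[ 0.6181 -0.161   0.01  ]
[ 0.6201 -0.2392  0.01  ]
```

```bash
cat >> h.py <<'E'
def circ(x,y,z,r,n=60):
    a=np.linspace(0,2*np.pi,n); return np.c_[x+r*np.cos(a),y+r*np.sin(a),0*a+z]
def tile(c,X,curves,w=40,k=5,gain=1.3):
    u0=np.round(proj(c,X)[0]).astype(int)-w//2
    f=cv2.convertScaleAbs(c["frame"][:,:,::-1][u0[1]:u0[1]+w,u0[0]:u0[0]+w],alpha=gain)
    f=cv2.resize(f,None,fx=k,fy=k,interpolation=cv2.INTER_CUBIC)
    for q,col in curves:
        p=(proj(c,q)-u0+.5)*k-.5
        cv2.polylines(f,[np.round(p*8).astype(int)],False,col,1,cv2.LINE_AA,3)
    return f
G,Rr,Y=(0,255,0),(0,0,255),(0,255,255)
def pul(x,y,z0=0): return [(circ(x,y,z0+.02,.032),G),(circ(x,y,z0+.036,.02),Rr),(circ(x,y,z0+.036,.0115),Y)]
def shaft(x,y,zs,ang=None): 
    q=[(circ(x,y,zs,.016),G),(circ(x,y,zs+.05,.01),Rr),(circ(x,y,zs+.062,.005),Y)]
    return q
def col(x,y,z0=0): return [(circ(x,y,z0+.012,.023),G),(circ(x,y,z0+.012,.0115),Rr)]
E
python3 - <<'E'
from h import *
t,s=load("top0.npz"),load("side0.npz")
for n,a,b in(("k",(576,362),(348,420)),("p",(69,418),(56,203))):
    print(n,ray(t,px(*a,145,125,3.6),.01)[:2],ray(s,px(*b,140,110,2.85),.01)[:2])
k=(.492,-.156);p=(.4625,.1755);a=(.4543,.0737);b=(.4484,-.0572);i=(.667,.1465);m=(.6637,-.2022)
def pair(q,z,cv,w=40): return [tile(t,[*q,z],cv,w,200/w),tile(s,[*q,z],cv,w,200/w)]
r1=pair(k,.02,pul(*k))+pair(p,.02,pul(*p))
r2=pair(a,.006,col(*a))+pair(b,.006,col(*b))
r3=pair(i,.07,shaft(*i,.036))+pair(m,.09,shaft(*m,.058))
f=lambda l:[cv2.resize(x,(200,200)) for x in l]
cv2.imwrite("pics/ov.png",np.vstack([np.hstack(f(r)) for r in(r1,r2,r3)]))
E
```

```text
k [ 0.49275312 -0.15583034] [ 0.49157778 -0.15495057]
p [0.46323759 0.1756193 ] [0.46322439 0.17360785]
```

View pics/ov.png

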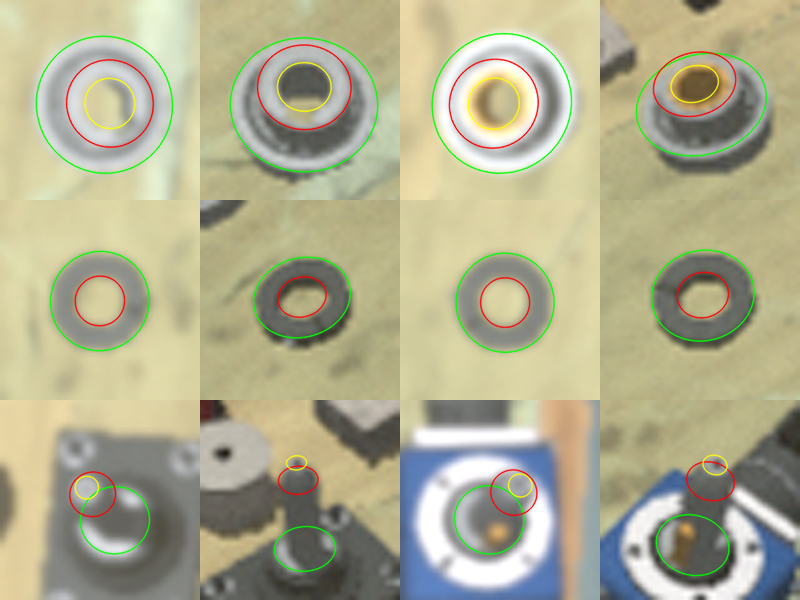

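```bash
python3 - <<'E'
from h import *
from station import optics
def avg(n,m):
    c=[optics.camera(n) for _ in range(m)]; d=c[0]; d["frame"]=np.mean([x["frame"] for x in c],0).clip(0,255).astype(np.uint8); return d
t,s=load("top0.npz"),load("side0.npz")
t,s=avg("top",4),avg("side",4)
k=(.4918,-.1555); m=(.6637,-.2022)
r1=[tile(t,[*k,.03],[],20,20),tile(s,[*k,.036],[],20,20)]
cv=[]
r1[0]=tile(t,[*k,.03],[],20,15,1.2);r1[1]=tile(s,[*k,.036],[],20,15,1.2)
r2=[tile(t,[*m,.07],[],26,11.54,1.2),tile(s,[*m,.07],[],26,11.54,1.2)]
f=lambda l:[cv2.resize(x,(400,300)) if 0 else cv2.resize(x,(300,300)) for x in l]
cv2.imwrite("pics/kz.png",np.vstack([np.hstack(f(r)) for r in(r1,r2)]))
E
```

```text
(no output)
```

View pics/kz.png

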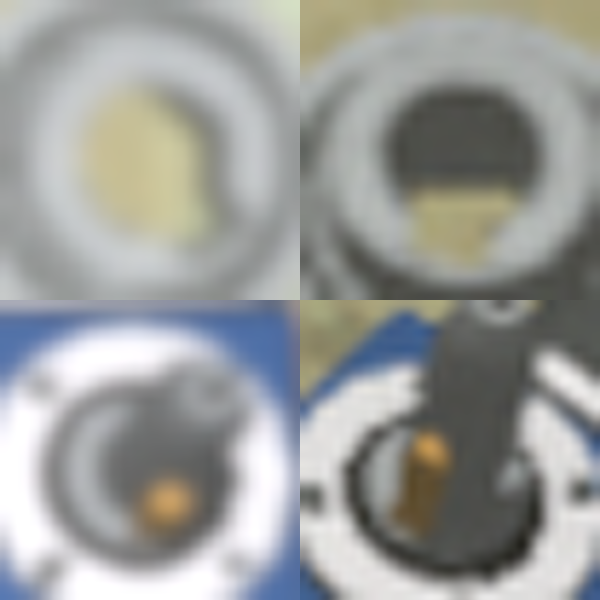

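```bash
cat > yaw.py <<'E'
from h import *
def prof(x,y,z,th):
    h=.0055; a0=np.arcsin(h/.0115); a=np.linspace(a0,2*np.pi-a0,60)
    p=np.r_[np.c_[.0115*np.cos(a),.0115*np.sin(a)],[[.016,-h],[.016,h]]]
    c,s=np.cos(th),np.sin(th); p=p@np.array([[c,s],[-s,c]])+[x,y]
    return np.c_[p,np.full(len(p),z)]
def fit(c,x,y,zb=0,th0s=np.radians(np.arange(180,275,10))):
    f=c["frame"].astype(float); g=f[:,:,0]-f[:,:,2]
    u0=np.round(proj(c,[x,y,zb+.03])[0]).astype(int)-12; w=24; K=8
    g=g[u0[1]:u0[1]+w,u0[0]:u0[0]+w]
    sel=np.zeros((w,w),np.uint8); cv2.fillPoly(sel,[np.round(proj(c,circ(x,y,zb+.036,.018))-u0).astype(int)],1)
    def ren(q):
        m=np.ones((w*K,w*K),np.float32)
        for z in np.linspace(0,.036,5):
            l=np.zeros_like(m); cv2.fillPoly(l,[np.round(((proj(c,prof(q[0],q[1],zb+z,q[2]))-u0+.5)*K-.5)*16).astype(np.int32)],1,shift=4); m*=l
        return cv2.resize(cv2.GaussianBlur(m,(0,0),K*.8),(w,w),interpolation=cv2.INTER_AREA)
    def cost(q):
        m=ren([x+q[0]/1e3,y+q[1]/1e3,q[2]]); A=np.c_[m[sel>0],np.ones(sel.sum())]; b=g[sel>0]
        so,*_=np.linalg.lstsq(A,b,rcond=None); r=A@so-b
        return (r@r)/((b-b.mean())@(b-b.mean()))+ (1 if so[0]<0 else 0)
    from scipy.optimize import minimize
    best=[]
    for th in th0s:
        r=minimize(cost,[0,0,th],method="Nelder-Mead",options=dict(initial_simplex=[[0,0,th],[1.5,0,th],[0,1.5,th],[0,0,th+.2]],maxiter=150))
        best.append((r.fun,*r.x[:2],np.degrees(r.x[2])))
    return np.round(sorted(best)[:3],3)
E
python3 - <<'E'
from yaw import *
t,s=load("top0.npz"),load("side0.npz")
print(fit(t,.492,-.1555)); print(fit(s,.492,-.1555))
for y in(179,181,183):
    y=np.radians(y); q=[.6637+.012*np.cos(y),-.2022+.012*np.sin(y),.083]
    for c in(t,s):
        u0=np.round(proj(c,[.6637,-.2022,.07])[0])-13
        print(y,(proj(c,q)[0]-u0+.5)*11.54)
E
```

```text
[[1.90000e-02 4.77000e-01 2.41000e-01 2.20318e+02]
 [1.90000e-02 4.77000e-01 2.52000e-01 2.20428e+02]
 [1.90000e-02 4.53000e-01 2.45000e-01 2.20483e+02]]
[[ 9.30000e-02  1.29000e+00 -4.46000e-01  2.10592e+02]
 [ 9.30000e-02  1.12400e+00 -4.21000e-01  2.11618e+02]
 [ 9.30000e-02  1.08200e+00 -4.07000e-01  2.11554e+02]]
3.12413936106985 [177.38691392 203.08519101]
3.12413936106985 [123.92033467 150.28316252]
3.1590459461097367 [179.54835494 203.05224899]
3.1590459461097367 [125.69282398 151.59498137]
3.193952531149623 [181.70512997 202.94496234]
3.193952531149623 [127.51375963 152.85944812]
```

>>> {"op": "jog_arm", "data": {
  "plan": [
    [65,0.025,-0.031,0,0.09],
    [65,0.05,-0.062,0,0.18],
    [65,0.075,-0.093,0,0.27],
    [65,0.1,-0.124,0,0.36],
    [65,0.125,-0.155,0,0.45],
    [65,0.15,-0.186,0,0.54],
    [65,0.175,-0.217,0,0.63],
    [65,0.2,-0.248,0,0.7]
  ],
  "force": 25
}}

```text
time_s: 1.17
tool_pos: [0.3941, 0.2385, 0.227]
tool_rot: [-0.163, 0.987, 0.0, 0.0]
contact_force: [1.2, 0.7, -0.8]
finger_gap: 0.06
grasp_force: 0.0
```

>>> {"op": "jog_arm", "data": {
  "plan": [
    [65,0.01,-0.04,0,0],
    [65,0.02,-0.08,0,0],
    [65,0.03,-0.12,-0.01,0],
    [65,0.04,-0.16,-0.02,0],
    [65,0.05,-0.2,-0.03,0],
    [65,0.06,-0.24,-0.04,0],
    [65,0.07,-0.28,-0.05,0],
    [65,0.08,-0.315,-0.06,0]
  ]
}}

```text
time_s: 1.83
tool_pos: [0.4733, -0.077, 0.1666]
tool_rot: [-0.161, 0.987, -0.0, 0.0]
contact_force: [0.8, 0.2, 0.6]
finger_gap: 0.0598
grasp_force: 0.0
```

```bash
python3 -c "
from station import bot
print(bot.get_state()['tool_pos'],bot.get_state()['tool_rot'])"
```

```text
[ 0.4732958  -0.07698421  0.1666303 ] [-1.60750387e-01  9.86995008e-01 -1.22610740e-04  3.91280140e-04]
```

>>> {"op": "jog_arm", "data": {
  "plan": [
    [65,0.009,-0.039,-0.005,0],
    [65,0.019,-0.0785,-0.015,0],
    [65,0.019,-0.0785,-0.05,0],
    [65,0.019,-0.0785,-0.085,0],
    [65,0.019,-0.0785,-0.115,0],
    [65,0.019,-0.0785,-0.135,0],
    [65,0.019,-0.0785,-0.142,0],
    [65,0.019,-0.0785,-0.143,0]
  ]
}}

```text
time_s: 2.5
tool_pos: [0.4913, -0.1529, 0.0224]
tool_rot: [-0.161, 0.987, 0.001, -0.001]
contact_force: [0.2, 0.4, 0.2]
finger_gap: 0.0595
grasp_force: 0.0
```

>>> {"op": "jog_arm", "data": {
  "plan": [
    [40,0,0,0,0],
    [40,0,0,0,0],
    [40,0,0,0,0],
    [40,0,0,0,0],
    [40,0,0,0,0],
    [40,0,0,0,0],
    [40,0,0,0,0],
    [40,0,0,0,0]
  ],
  "force": 25
}}

```text
time_s: 3.17
tool_pos: [0.4932, -0.1538, 0.0252]
tool_rot: [-0.161, 0.987, -0.001, 0.001]
contact_force: [-0.1, -0.8, 7.0]
finger_gap: 0.039
grasp_force: 25.0
```

>>> {"op": "jog_arm", "data": {
  "plan": [
    [40,0,0,0.01,0],
    [40,0,0,0.03,0],
    [40,0,0,0.06,0],
    [40,0,0,0.09,0],
    [40,0.0,0,0.12,0],
    [40,0,0,0.145,0],
    [40,0,0,0.155,0],
    [40,0,0,0.155,0]
  ]
}}

```text
time_s: 3.83
tool_pos: [0.4932, -0.1537, 0.1814]
tool_rot: [-0.161, 0.987, -0.001, 0.002]
contact_force: [1.0, 0.5, -1.5]
finger_gap: 0.0389
grasp_force: 25.0
```

```bash
python3 - <<'E'
from h import *
from station import bot,optics
T=np.array(bot.get_state()["tool_pos"]);print(T,bot.get_state()["contact_force"])
t,s=optics.camera("top"),optics.camera("side")
np.savez("t1.npz",**t);np.savez("s1.npz",**s)
z0=T[2]-.0245; q=(T[0],T[1])
f=[cv2.resize(tile(c,[*q,z0+.02],cv,50,8),(400,400)) for c in(t,s) for cv in([],)]
f[1]=cv2.resize(tile(s,[*q,z0+.02],pul(*q,z0),50,8),(400,400))
cv2.imwrite("pics/air.png",np.hstack(f))
E
```

```text
[ 0.49316782 -0.15370581  0.18138676] [ 1.03487747  0.45176626 -1.53762848]
```

View pics/air.png

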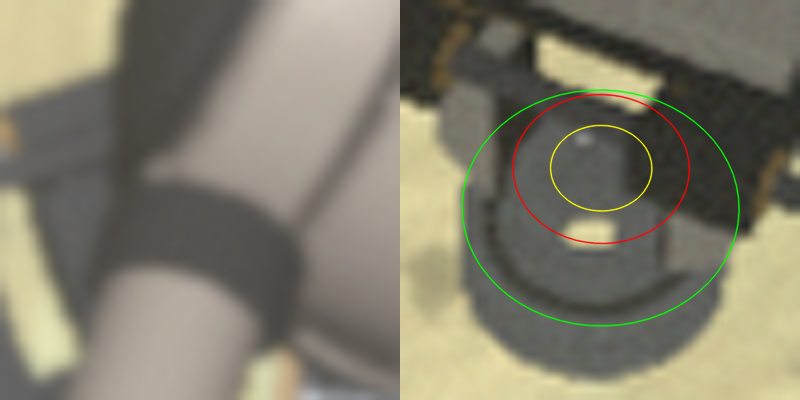

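>>> {"op": "jog_arm", "data": {
  "plan": [
    [40,0.021,-0.006,0,-0.1],
    [40,0.052,-0.014,0,-0.2],
    [40,0.086,-0.024,0,-0.3],
    [40,0.12,-0.034,0,-0.4],
    [40,0.15,-0.042,0,-0.5],
    [40,0.1713,-0.0483,0,-0.6],
    [40,0.1713,-0.0483,0,-0.66],
    [40,0.1713,-0.0483,0,-0.66]
  ]
}}

```text
time_s: 4.6
tool_pos: [0.6631, -0.2014, 0.1743]
tool_rot: [0.169, 0.986, 0.001, -0.003]
contact_force: [-0.0, 0.3, -1.8]
finger_gap: 0.0387
grasp_force: 25.0
```

>>> {"op": "jog_arm", "data": {
  "plan": [
    [40,0,0,-0.01,0],
    [40,0,0,-0.02,0],
    [40,0,0,-0.026,0],
    [40,0,0,-0.03,0],
    [40,0,0,-0.03,0],
    [40,0,0,-0.03,0],
    [40,0,0,-0.03,0],
    [40,0,0,-0.03,0]
  ]
}}

```text
time_s: 5.27
tool_pos: [0.6637, -0.2017, 0.1495]
tool_rot: [0.168, 0.986, -0.0, 0.001]
contact_force: [0.5, -0.2, -0.4]
finger_gap: 0.039
grasp_force: 25.0
```

```bash
python3 - <<'E'
from h import *
from station import bot,optics
T=np.array(bot.get_state()["tool_pos"]);print(T,bot.get_state()["contact_force"])
t,s=optics.camera("top"),optics.camera("side")
np.savez("t2.npz",**t);np.savez("s2.npz",**s)
z0=T[2]-.0245; q=(T[0],T[1])
f=[cv2.resize(tile(s,[*q,z0],[],60,7),(400,400)),cv2.resize(tile(s,[*q,z0],pul(*q,z0)+shaft(.6637,-.2022,.058),60,7),(400,400))]
cv2.imwrite("pics/air2.png",np.hstack(f))
E
```

```text
[ 0.66368598 -0.20171237  0.14948093] [ 0.47659108 -0.15550899 -0.42823794]
```

View pics/air2.png

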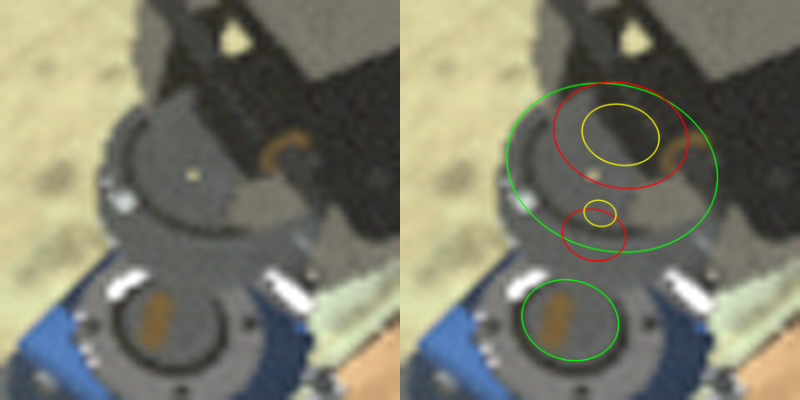

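>>> {"op": "jog_arm", "data": {
  "plan": [
    [40,0.0013,-0.001,0,0],
    [40,0.0013,-0.001,-0.003,0],
    [40,0.0013,-0.001,-0.006,0],
    [40,0.0013,-0.001,-0.01,0],
    [40,0.0013,-0.001,-0.014,0],
    [40,0.0013,-0.001,-0.018,0],
    [40,0.0013,-0.001,-0.022,0],
    [40,0.0013,-0.001,-0.022,0]
  ]
}}

```text
time_s: 6.03
tool_pos: [0.6643, -0.2025, 0.1254]
tool_rot: [0.168, 0.986, 0.0, -0.001]
contact_force: [0.1, -0.6, -1.8]
finger_gap: 0.0387
grasp_force: 25.0
```

>>> {"op": "jog_arm", "data": {
  "plan": [
    [40,0,0,-0.003,0],
    [40,0,0,-0.006,0],
    [40,0,0,-0.009,0],
    [40,0,0,-0.011,0],
    [40,0,0,-0.013,0],
    [40,0,0,-0.015,0],
    [40,0,0,-0.015,0],
    [40,0,0,-0.015,0]
  ]
}}

```text
time_s: 6.7
tool_pos: [0.6647, -0.2026, 0.1116]
tool_rot: [0.168, 0.986, 0.0, -0.0]
contact_force: [-0.1, -0.9, -1.1]
finger_gap: 0.0388
grasp_force: 25.0
```

Bottom ≈ 87 mm up, no side force. Now onto the key, gently.

>>> {"op": "jog_arm", "data": {
  "plan": [
    [40,0,0,-0.002,0],
    [40,0,0,-0.004,0],
    [40,0,0,-0.005,0],
    [40,0,0,-0.006,0],
    [40,0,0,-0.007,0],
    [40,0,0,-0.008,0],
    [40,0,0,-0.008,0],
    [40,0,0,-0.008,0]
  ]
}}

```text
time_s: 7.37
tool_pos: [0.6647, -0.2026, 0.1037]
tool_rot: [0.168, 0.986, 0.0, -0.0]
contact_force: [1.5, -0.6, -1.0]
finger_gap: 0.0392
grasp_force: 25.0
```

>>> {"op": "jog_arm", "data": {
  "plan": [
    [40,0,0,-0.003,0],
    [40,0,0,-0.006,0],
    [40,0,0,-0.009,0],
    [40,0,0,-0.012,0],
    [40,0,0,-0.015,0],
    [40,0,0,-0.017,0],
    [40,0,0,-0.018,0],
    [40,0,0,-0.018,0]
  ]
}}

```text
time_s: 8.03
tool_pos: [0.6646, -0.2025, 0.0854]
tool_rot: [0.168, 0.986, 0.0, -0.0]
contact_force: [0.3, 0.5, -1.7]
finger_gap: 0.0388
grasp_force: 25.0
```

>>> {"op": "jog_arm", "data": {
  "plan": [
    [40,0,0,-0.001,0],
    [40,0,0,-0.0015,0],
    [40,0,0,-0.002,0],
    [40,0,0,-0.0025,0],
    [40,0,0,-0.003,0],
    [40,0,0,-0.003,0],
    [40,0,0,-0.003,0],
    [40,0,0,-0.003,0]
  ]
}}

```text
time_s: 8.7
tool_pos: [0.6649, -0.2026, 0.0832]
tool_rot: [0.168, 0.986, -0.0, 0.0]
contact_force: [-1.7, 0.9, 3.2]
finger_gap: 0.0392
grasp_force: 25.0
```

>>> {"op": "jog_arm", "data": {
  "plan": [
    [40,0,0,-0.0005,0],
    [40,0,0,-0.001,0],
    [40,0,0,-0.001,0],
    [40,0,0,-0.001,0],
    [60,0,0,0,0],
    [65,0,0,0,0],
    [65,0,0,0,0],
    [65,0,0,0,0]
  ]
}}

```text
time_s: 9.37
tool_pos: [0.6647, -0.2026, 0.0823]
tool_rot: [0.168, 0.986, 0.0, -0.0]
contact_force: [-0.5, -0.3, 0.3]
finger_gap: 0.0587
grasp_force: 0.0
```

>>> {"op": "jog_arm", "data": {
  "plan": [
    [65,0,0,0.01,0],
    [65,0,0,0.03,0],
    [65,0,0,0.06,0],
    [65,0,0,0.09,0],
    [65,-0.02,0.03,0.1,0],
    [65,-0.045,0.06,0.1,0],
    [65,-0.07,0.09,0.1,0],
    [65,-0.1,0.12,0.1,0]
  ]
}}

```text
time_s: 10.03
tool_pos: [0.5646, -0.0821, 0.1835]
tool_rot: [0.168, 0.986, 0.0, 0.001]
contact_force: [0.8, 1.2, 0.8]
finger_gap: 0.0598
grasp_force: 0.0
```

```bash
python3 - <<'E'
from h import *
from station import bot,optics
print(bot.get_state()["tool_pos"])
t,s=optics.camera("top"),optics.camera("side")
np.savez("t3.npz",**t);np.savez("s3.npz",**s)
m=(.6637,-.2022)
cv=pul(*m,.058)
f=[tile(t,[*m,.07],[],50,8),tile(s,[*m,.07],cv,50,8)]
cv2.imwrite("pics/m3.png",np.hstack(f))
E
```

```text
[ 0.56462867 -0.08210273  0.18351346]
```

View pics/m3.png

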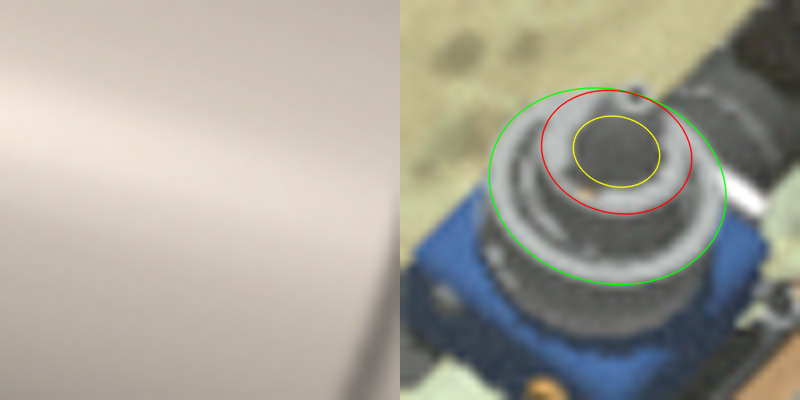

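>>> {"op": "jog_arm", "data": {
  "plan": [
    [65,-0.012,0.03,0,-0.12],
    [65,-0.026,0.065,0,-0.24],
    [65,-0.042,0.104,0,-0.36],
    [65,-0.058,0.144,0,-0.48],
    [65,-0.074,0.183,0,-0.6],
    [65,-0.09,0.222,0,-0.72],
    [65,-0.1,0.247,0,-0.84],
    [65,-0.1025,0.2565,0,-0.96]
  ]
}}

```text
time_s: 10.8
tool_pos: [0.4616, 0.1766, 0.1836]
tool_rot: [0.594, 0.804, 0.001, -0.0]
contact_force: [0.7, 0.1, 0.0]
finger_gap: 0.0595
grasp_force: 0.0
```

>>> {"op": "jog_arm", "data": {
  "plan": [
    [65,0,0,-0.01,-0.12],
    [65,0,0,-0.03,-0.24],
    [65,0,0,-0.06,-0.27],
    [65,0,0,-0.095,-0.27],
    [65,0,0,-0.125,-0.27],
    [65,0,0,-0.145,-0.27],
    [65,0,0,-0.157,-0.27],
    [65,0,0,-0.16,-0.27]
  ]
}}

```text
time_s: 11.47
tool_pos: [0.4625, 0.173, 0.021]
tool_rot: [0.696, 0.718, -0.001, -0.001]
contact_force: [0.1, 0.1, 0.5]
finger_gap: 0.0596
grasp_force: 0.0
```

>>> {"op": "jog_arm", "data": {
  "plan": [
    [40,0,0,0,0],
    [40,0,0,0,0],
    [40,0,0,0,0],
    [40,0,0,0,0],
    [40,0,0,0,0],
    [40,0,0,0,0],
    [40,0,0,0,0],
    [40,0,0,0,0]
  ],
  "force": 25
}}

```text
time_s: 12.13
tool_pos: [0.4635, 0.1735, 0.0238]
tool_rot: [0.696, 0.718, 0.001, 0.001]
contact_force: [-0.7, -0.3, 6.9]
finger_gap: 0.039
grasp_force: 25.0
```

>>> {"op": "jog_arm", "data": {
  "plan": [
    [40,0,0,0.01,0],
    [40,0,0,0.03,0],
    [40,0,0,0.06,0],
    [40,0,0,0.09,0],
    [40,0.0,0,0.12,0],
    [40,0,0,0.13,0],
    [40,0,0,0.135,0],
    [40,0,0,0.135,0]
  ]
}}

```text
time_s: 12.8
tool_pos: [0.4631, 0.1735, 0.1591]
tool_rot: [0.696, 0.718, 0.001, 0.001]
contact_force: [-0.0, -0.4, -1.7]
finger_gap: 0.0393
grasp_force: 25.0
```

>>> {"op": "jog_arm", "data": {
  "plan": [
    [40,0.02,-0.003,0,0],
    [40,0.055,-0.007,0,0],
    [40,0.095,-0.013,0,0],
    [40,0.135,-0.018,0,0],
    [40,0.17,-0.023,0,0],
    [40,0.195,-0.0265,0,0],
    [40,0.2035,-0.0275,0,0],
    [40,0.2035,-0.0275,-0.005,0]
  ]
}}

```text
time_s: 13.47
tool_pos: [0.6677, 0.1449, 0.1505]
tool_rot: [0.696, 0.718, -0.001, -0.0]
contact_force: [-0.5, 1.0, -1.2]
finger_gap: 0.0392
grasp_force: 25.0
```

>>> {"op": "jog_arm", "data": {
  "plan": [
    [40,0,0,-0.01,0],
    [40,0,0,-0.02,0],
    [40,0,0,-0.025,0],
    [40,0,0,-0.028,0],
    [40,0,0,-0.028,0],
    [40,0,0,-0.028,0],
    [40,0,0,-0.028,0],
    [40,0,0,-0.028,0]
  ]
}}

```text
time_s: 14.13
tool_pos: [0.6665, 0.146, 0.1255]
tool_rot: [0.696, 0.718, 0.001, 0.0]
contact_force: [-0.4, 0.7, -1.4]
finger_gap: 0.0393
grasp_force: 25.0
```

```bash
python3 - <<'E'
from h import *
from station import bot,optics
T=np.array(bot.get_state()["tool_pos"]);print(T)
t,s=optics.camera("top"),optics.camera("side")
np.savez("t4.npz",**t);np.savez("s4.npz",**s)
z0=T[2]-.0245; q=(T[0],T[1])
cv=pul(*q,z0)+shaft(.667,.1465,.036)
f=[tile(s,[*q,z0],[],50,8),tile(s,[*q,z0],cv,50,8)]
cv2.imwrite("pics/i4.png",np.hstack(f))
E
```

```text
[0.66653928 0.14595714 0.12553704]
```

View pics/i4.png

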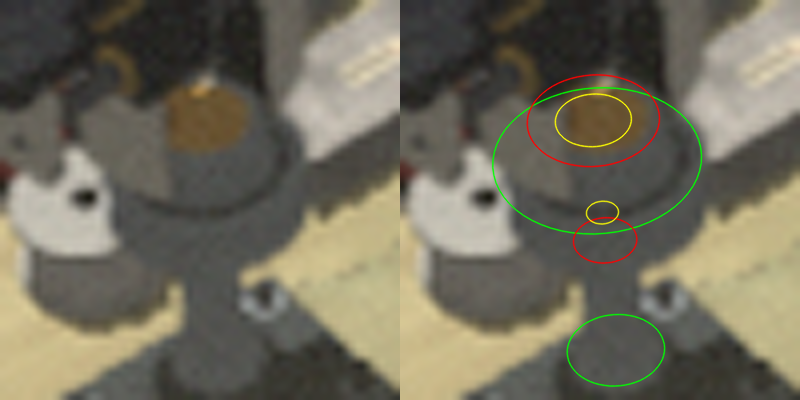

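>>> {"op": "jog_arm", "data": {
  "plan": [
    [40,0.0004,0.0015,0,0],
    [40,0.0004,0.0015,-0.003,0],
    [40,0.0004,0.0015,-0.006,0],
    [40,0.0004,0.0015,-0.009,0],
    [40,0.0004,0.0015,-0.012,0],
    [40,0.0004,0.0015,-0.015,0],
    [40,0.0004,0.0015,-0.018,0],
    [40,0.0004,0.0015,-0.02,0]
  ]
}}

```text
time_s: 14.9
tool_pos: [0.6665, 0.1473, 0.1041]
tool_rot: [0.696, 0.718, -0.0, -0.0]
contact_force: [0.2, 0.1, -1.1]
finger_gap: 0.0389
grasp_force: 25.0
```

>>> {"op": "jog_arm", "data": {
  "plan": [
    [40,0,0,-0.004,0],
    [40,0,0,-0.008,0],
    [40,0,0,-0.013,0],
    [40,0,0,-0.018,0],
    [40,0,0,-0.023,0],
    [40,0,0,-0.028,0],
    [40,0,0,-0.033,0],
    [40,0,0,-0.037,0]
  ]
}}

```text
time_s: 15.57
tool_pos: [0.6665, 0.1473, 0.067]
tool_rot: [0.696, 0.718, -0.0, -0.0]
contact_force: [-1.7, -0.7, -0.8]
finger_gap: 0.039
grasp_force: 25.0
```

>>> {"op": "jog_arm", "data": {
  "plan": [
    [40,0,0,-0.002,0],
    [40,0,0,-0.003,0],
    [40,0,0,-0.004,0],
    [40,0,0,-0.005,0],
    [40,0,0,-0.006,0],
    [40,0,0,-0.007,0],
    [40,0,0,-0.0075,0],
    [40,0,0,-0.0075,0]
  ]
}}

```text
time_s: 16.23
tool_pos: [0.6665, 0.1473, 0.0601]
tool_rot: [0.696, 0.718, -0.0, -0.0]
contact_force: [-2.9, -0.2, -0.6]
finger_gap: 0.039
grasp_force: 25.0
```

>>> {"op": "jog_arm", "data": {
  "plan": [
    [40,0,0,-0.0005,0],
    [40,0,0,-0.001,0],
    [40,0,0,-0.0015,0],
    [40,0,0,-0.002,0],
    [40,0,0,-0.0025,0],
    [40,0,0,-0.003,0],
    [40,0,0,-0.003,0],
    [40,0,0,-0.003,0]
  ]
}}

```text
time_s: 16.9
tool_pos: [0.6666, 0.1473, 0.0598]
tool_rot: [0.696, 0.718, 0.0, 0.0]
contact_force: [-9.5, -1.7, 14.5]
finger_gap: 0.0393
grasp_force: 25.0
```

Seated (14.5 N up). Release and lift, move towards collar a.

>>> {"op": "jog_arm", "data": {
  "plan": [
    [40,0,0,0.0015,0],
    [60,0,0,0.0015,0],
    [68,0,0,0.0015,0],
    [68,0,0,0.0015,0],
    [68,0,0,0.01,0],
    [68,0,0,0.03,0],
    [68,0,0,0.06,0],
    [68,0,0,0.1,0]
  ]
}}

```text
time_s: 17.57
tool_pos: [0.6655, 0.1472, 0.1559]
tool_rot: [0.696, 0.718, -0.002, -0.002]
contact_force: [0.8, 1.5, 0.4]
finger_gap: 0.0623
grasp_force: 0.0
```

>>> {"op": "jog_arm", "data": {
  "plan": [
    [68,-0.03,-0.01,0,0],
    [68,-0.07,-0.023,0,0],
    [68,-0.11,-0.037,0,0],
    [68,-0.15,-0.05,0,0],
    [68,-0.185,-0.063,0,0],
    [68,-0.205,-0.07,0,0],
    [68,-0.212,-0.0735,0,0],
    [68,-0.212,-0.0735,0,0]
  ]
}}

```text
time_s: 18.23
tool_pos: [0.4543, 0.0735, 0.1583]
tool_rot: [0.696, 0.718, 0.001, 0.001]
contact_force: [1.0, 0.7, -0.1]
finger_gap: 0.0626
grasp_force: 0.0
```

```bash
python3 - <<'E'
from h import *
from station import bot,optics
print(bot.get_state()["tool_pos"])
t,s=optics.camera("top"),optics.camera("side")
np.savez("t5.npz",**t);np.savez("s5.npz",**s)
i=(.667,.1465);m=(.6637,-.2022)
f=[tile(t,[*i,.05],pul(*i,.036),50,8),tile(s,[*i,.05],pul(*i,.036),50,8)]
g=[tile(t,[*m,.05],[],50,4),tile(s,[*m,.05],[],50,4),tile(t,[.454,.074,.01],[],50,4),tile(s,[.454,.074,.01],[],50,4)]
cv2.imwrite("pics/i5.png",np.vstack([np.hstack(f),np.hstack(g)]))
E
```

```text
[0.45431475 0.07346624 0.15828875]
```

View pics/i5.png

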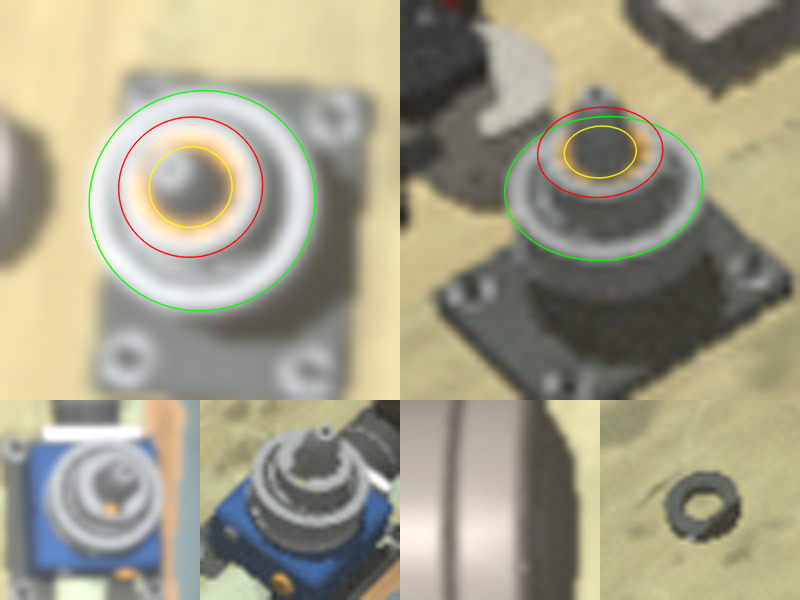

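>>> {"op": "jog_arm", "data": {
  "plan": [
    [68,0,0,-0.025,0],
    [68,0,0,-0.06,0],
    [68,0,0,-0.095,0],
    [68,0,0,-0.125,0],
    [68,0,0,-0.142,0],
    [68,0,0,-0.15,0],
    [68,0,0,-0.1535,0],
    [68,0,0,-0.1545,0]
  ]
}}

```text
time_s: 19.0
tool_pos: [0.4557, 0.0741, 0.0024]
tool_rot: [0.696, 0.718, 0.0, 0.0]
contact_force: [0.5, 0.4, 0.1]
finger_gap: 0.0628
grasp_force: 0.0
```

>>> {"op": "jog_arm", "data": {
  "plan": [
    [45,0,0,0,0],
    [45,0,0,0,0],
    [45,0,0,0,0],
    [45,0,0,0,0],
    [45,0,0,0,0],
    [45,0,0,0,0],
    [45,0,0,0,0],
    [45,0,0,0,0]
  ],
  "force": 25
}}

```text
time_s: 19.67
tool_pos: [0.4554, 0.0739, 0.0037]
tool_rot: [0.696, 0.718, 0.001, 0.001]
contact_force: [-1.0, 0.5, 7.0]
finger_gap: 0.045
grasp_force: 25.0
```

>>> {"op": "jog_arm", "data": {
  "plan": [
    [45,0,0,0.01,0],
    [45,0,0,0.03,0],
    [45,0,0,0.06,0],
    [45,0,0,0.09,0],
    [45,0,0,0.115,0],
    [45,0,0,0.13,0],
    [45,0,0,0.135,0],
    [45,0,0,0.135,0]
  ]
}}

```text
time_s: 20.33
tool_pos: [0.4553, 0.0738, 0.1388]
tool_rot: [0.696, 0.718, 0.001, 0.001]
contact_force: [-0.7, 1.0, -1.6]
finger_gap: 0.0449
grasp_force: 25.0
```

>>> {"op": "jog_arm", "data": {
  "plan": [
    [45,0.02,0.007,0,0],
    [45,0.055,0.019,0,0],
    [45,0.095,0.033,0,0],
    [45,0.135,0.047,0,0],
    [45,0.17,0.059,0,0],
    [45,0.198,0.0685,0,0],
    [45,0.2102,0.0727,0,0],
    [45,0.2102,0.0727,0,0]
  ]
}}

```text
time_s: 21.0
tool_pos: [0.6661, 0.1472, 0.1342]
tool_rot: [0.696, 0.718, -0.001, -0.001]
contact_force: [-0.7, -0.1, -0.4]
finger_gap: 0.0448
grasp_force: 25.0
```

>>> {"op": "jog_arm", "data": {
  "plan": [
    [45,0,0,-0.01,0],
    [45,0,0,-0.02,0],
    [45,0,0,-0.025,0],
    [45,0,0,-0.028,0],
    [45,0,0,-0.028,0],
    [45,0,0,-0.028,0],
    [45,0,0,-0.028,0],
    [45,0,0,-0.028,0]
  ]
}}

```text
time_s: 21.67
tool_pos: [0.6651, 0.1465, 0.1105]
tool_rot: [0.696, 0.718, 0.001, 0.0]
contact_force: [0.0, 0.9, -1.3]
finger_gap: 0.0451
grasp_force: 25.0
```

```bash
python3 - <<'E'
from h import *
from station import bot,optics
T=np.array(bot.get_state()["tool_pos"]);print(T)
s=optics.camera("side")
np.savez("s6.npz",**s)
z0=T[2]-.0037; q=(T[0],T[1])
cv=col(*q,z0)+shaft(.667,.1465,.036)
f=[tile(s,[*q,z0],[],50,8),tile(s,[*q,z0],cv,50,8)]
cv2.imwrite("pics/i6.png",np.hstack(f))
E
```

```text
[0.66514964 0.1465314  0.11047152]
```

View pics/i6.png

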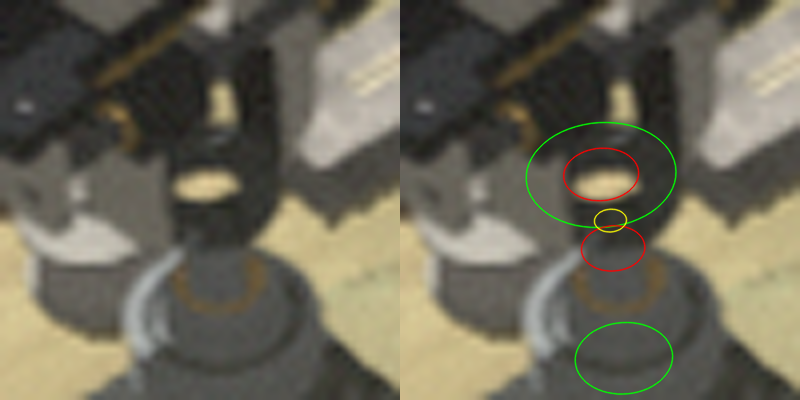

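>>> {"op": "jog_arm", "data": {
  "plan": [
    [45,0,0.001,-0.002,0],
    [45,0,0.001,-0.005,0],
    [45,0,0.001,-0.008,0],
    [45,0,0.001,-0.011,0],
    [45,0,0.001,-0.014,0],
    [45,0,0.001,-0.017,0],
    [45,0,0.001,-0.02,0],
    [45,0,0.001,-0.021,0]
  ]
}}

```text
time_s: 22.38
tool_pos: [0.6646, 0.1474, 0.088]
tool_rot: [0.696, 0.718, -0.0, -0.0]
contact_force: [-0.0, -0.8, -0.9]
finger_gap: 0.0448
grasp_force: 25.0
```

>>> {"op": "jog_arm", "data": {
  "plan": [
    [45,0,0,-0.002,0],
    [45,0,0,-0.004,0],
    [45,0,0,-0.006,0],
    [45,0,0,-0.008,0],
    [45,0,0,-0.01,0],
    [45,0,0,-0.011,0],
    [45,0,0,-0.012,0],
    [45,0,0,-0.012,0]
  ]
}}

```text
time_s: 23.05
tool_pos: [0.6649, 0.1474, 0.0766]
tool_rot: [0.696, 0.718, -0.0, 0.0]
contact_force: [0.6, -1.6, -0.8]
finger_gap: 0.0451
grasp_force: 25.0
```

>>> {"op": "jog_arm", "data": {
  "plan": [
    [45,0,0,-0.0005,0],
    [45,0,0,-0.001,0],
    [45,0,0,-0.0015,0],
    [45,0,0,-0.002,0],
    [45,0,0,-0.0025,0],
    [45,0,0,-0.0025,0],
    [45,0,0,-0.0025,0],
    [45,0,0,-0.0025,0]
  ]
}}

```text
time_s: 23.72
tool_pos: [0.665, 0.1474, 0.0757]
tool_rot: [0.696, 0.718, 0.0, 0.0]
contact_force: [-2.4, -3.1, 7.3]
finger_gap: 0.0452
grasp_force: 25.0
```

>>> {"op": "jog_arm", "data": {
  "plan": [
    [45,0,0,0.001,0],
    [60,0,0,0.001,0],
    [68,0,0,0.001,0],
    [68,0,0,0.001,0],
    [68,0,0,0.01,0],
    [68,0,0,0.03,0],
    [68,0,0,0.055,0],
    [68,0,0,0.08,0]
  ]
}}

```text
time_s: 24.38
tool_pos: [0.6646, 0.1478, 0.1552]
tool_rot: [0.696, 0.718, -0.0, -0.0]
contact_force: [0.6, 0.2, 0.1]
finger_gap: 0.0621
grasp_force: 0.0
```

>>> {"op": "jog_arm", "data": {
  "plan": [
    [68,-0.02,-0.019,0,0],
    [68,-0.048,-0.045,0,0],
    [68,-0.077,-0.072,0,0],
    [68,-0.106,-0.1,0,0],
    [68,-0.135,-0.127,0,0],
    [68,-0.164,-0.154,0,0],
    [68,-0.193,-0.181,0,0],
    [68,-0.212,-0.2,-0.01,0]
  ]
}}

```text
time_s: 25.05
tool_pos: [0.4516, -0.0539, 0.1461]
tool_rot: [0.696, 0.718, 0.001, 0.002]
contact_force: [1.6, -0.5, 0.1]
finger_gap: 0.0624
grasp_force: 0.0
```

>>> {"op": "jog_arm", "data": {
  "plan": [
    [68,-0.003,-0.0033,-0.02,0],
    [68,-0.003,-0.0033,-0.055,0],
    [68,-0.003,-0.0033,-0.09,0],
    [68,-0.003,-0.0033,-0.115,0],
    [68,-0.003,-0.0033,-0.12,0],
    [68,-0.003,-0.0033,-0.12,0],
    [68,-0.003,-0.0033,-0.12,0],
    [68,-0.003,-0.0033,-0.12,0]
  ]
}}

```text
time_s: 25.72
tool_pos: [0.4512, -0.056, 0.0259]
tool_rot: [0.696, 0.718, 0.001, 0.001]
contact_force: [-0.4, -0.7, 0.2]
finger_gap: 0.0625
grasp_force: 0.0
```

>>> {"op": "jog_arm", "data": {
  "plan": [
    [68,-0.0025,-0.0012,-0.005,0],
    [68,-0.0025,-0.0012,-0.013,0],
    [68,-0.0025,-0.0012,-0.019,0],
    [68,-0.0025,-0.0012,-0.0225,0],
    [68,-0.0025,-0.0012,-0.0225,0],
    [45,-0.0025,-0.0012,-0.0225,0],
    [45,-0.0025,-0.0012,-0.0225,0],
    [45,-0.0025,-0.0012,-0.0225,0]
  ]
}}

```text
time_s: 26.38
tool_pos: [0.4476, -0.057, 0.0019]
tool_rot: [0.696, 0.718, 0.0, 0.0]
contact_force: [0.2, 0.3, -0.7]
finger_gap: 0.0469
grasp_force: 0.0
```

>>> {"op": "jog_arm", "data": {
  "plan": [
    [45,0,0,0,0],
    [45,0,0,0,0],
    [45,0,0,0,0],
    [45,0,0,0,0],
    [45,0,0,0,0],
    [45,0,0,0,0],
    [45,0,0,0,0],
    [45,0,0,0,0]
  ],
  "force": 25
}}

```text
time_s: 27.05
tool_pos: [0.4475, -0.057, 0.0018]
tool_rot: [0.696, 0.718, 0.0, 0.0]
contact_force: [1.3, 0.5, 2.1]
finger_gap: 0.045
grasp_force: 25.0
```

>>> {"op": "jog_arm", "data": {
  "plan": [
    [45,0,0,0.01,0],
    [45,0,0,0.03,0],
    [45,0,0,0.06,0],
    [45,0,0,0.095,0],
    [45,0,0,0.125,0],
    [45,0,0,0.145,0],
    [45,0,0,0.15,0],
    [45,0,0,0.15,0]
  ]
}}

```text
time_s: 27.72
tool_pos: [0.4479, -0.0571, 0.1527]
tool_rot: [0.696, 0.718, 0.001, 0.001]
contact_force: [-0.1, 0.2, -2.4]
finger_gap: 0.0447
grasp_force: 25.0
```

>>> {"op": "jog_arm", "data": {
  "plan": [
    [45,0.02,-0.013,0,0],
    [45,0.05,-0.033,0,0],
    [45,0.083,-0.056,0,0],
    [45,0.116,-0.078,0,0],
    [45,0.149,-0.1,0,0],
    [45,0.182,-0.122,0,0],
    [45,0.205,-0.137,0,0],
    [45,0.2158,-0.1445,0,0]
  ]
}}

```text
time_s: 28.38
tool_pos: [0.6644, -0.2034, 0.1475]
tool_rot: [0.696, 0.718, -0.001, -0.001]
contact_force: [-0.2, -0.5, -0.2]
finger_gap: 0.045
grasp_force: 25.0
```

>>> {"op": "jog_arm", "data": {
  "plan": [
    [45,0,0,-0.005,0],
    [45,0,0,-0.01,0],
    [45,0,0,-0.015,0],
    [45,0,0,-0.018,0],
    [45,0,0,-0.02,0],
    [45,0,0,-0.02,0],
    [45,0,0,-0.02,0],
    [45,0,0,-0.02,0]
  ]
}}

```text
time_s: 29.05
tool_pos: [0.6633, -0.2013, 0.1324]
tool_rot: [0.696, 0.718, 0.0, 0.0]
contact_force: [0.1, -0.5, -1.1]
finger_gap: 0.0451
grasp_force: 25.0
```

```bash
python3 - <<'E'
from h import *
from station import bot,optics
T=np.array(bot.get_state()["tool_pos"]);print(T)
s=optics.camera("side")
np.savez("s7.npz",**s)
z0=T[2]-.002; q=(T[0],T[1])
cv=col(*q,z0)+shaft(.6637,-.2022,.058)
f=[tile(s,[*q,z0],[],50,8),tile(s,[*q,z0],cv,50,8)]
cv2.imwrite("pics/m7.png",np.hstack(f))
E
```

```text
[ 0.66327285 -0.20132926  0.1324117 ]
```

View pics/m7.png

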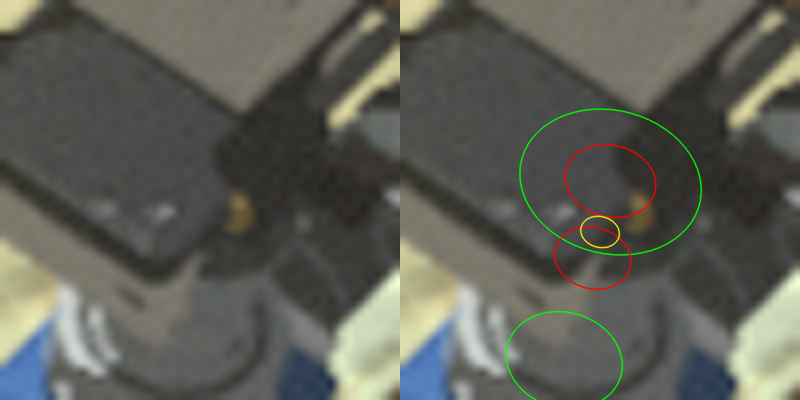

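>>> {"op": "jog_arm", "data": {
  "plan": [
    [45,0,0,-0.003,0],
    [45,0,0,-0.006,0],
    [45,0,0,-0.009,0],
    [45,0,0,-0.012,0],
    [45,0,0,-0.014,0],
    [45,0,0,-0.016,0],
    [45,0,0,-0.018,0],
    [45,0,0,-0.018,0]
  ]
}}

```text
time_s: 29.77
tool_pos: [0.663, -0.2013, 0.1131]
tool_rot: [0.696, 0.718, -0.0, -0.0]
contact_force: [0.6, 0.7, -0.0]
finger_gap: 0.045
grasp_force: 25.0
```

>>> {"op": "jog_arm", "data": {
  "plan": [
    [45,0,0,-0.002,0],
    [45,0,0,-0.004,0],
    [45,0,0,-0.006,0],
    [45,0,0,-0.008,0],
    [45,0,0,-0.01,0],
    [45,0,0,-0.011,0],
    [45,0,0,-0.012,0],
    [45,0,0,-0.012,0]
  ]
}}

```text
time_s: 30.43
tool_pos: [0.6631, -0.2014, 0.1015]
tool_rot: [0.696, 0.718, -0.0, -0.0]
contact_force: [-0.7, -0.0, -0.5]
finger_gap: 0.045
grasp_force: 25.0
```

>>> {"op": "jog_arm", "data": {
  "plan": [
    [45,0,0,-0.001,0],
    [45,0,0,-0.002,0],
    [45,0,0,-0.003,0],
    [45,0,0,-0.004,0],
    [45,0,0,-0.0045,0],
    [45,0,0,-0.005,0],
    [45,0,0,-0.005,0],
    [45,0,0,-0.005,0]
  ]
}}

```text
time_s: 31.1
tool_pos: [0.6632, -0.2014, 0.0967]
tool_rot: [0.696, 0.718, 0.0, 0.0]
contact_force: [0.4, 0.2, -0.3]
finger_gap: 0.0447
grasp_force: 25.0
```

>>> {"op": "jog_arm", "data": {
  "plan": [
    [45,0,0,-0.0005,0],
    [45,0,0,-0.001,0],
    [45,0,0,-0.0015,0],
    [45,0,0,-0.002,0],
    [45,0,0,-0.0025,0],
    [45,0,0,-0.0025,0],
    [45,0,0,-0.0025,0],
    [45,0,0,-0.0025,0]
  ]
}}

```text
time_s: 31.77
tool_pos: [0.6634, -0.2016, 0.0958]
tool_rot: [0.696, 0.718, 0.0, 0.001]
contact_force: [-3.8, 1.6, 6.8]
finger_gap: 0.0453
grasp_force: 25.0
```

Seated at the predicted height. Release, lift clear and check.

>>> {"op": "jog_arm", "data": {
  "plan": [
    [45,0,0,0.001,0],
    [60,0,0,0.001,0],
    [68,0,0,0.001,0],
    [68,0,0,0.001,0],
    [68,0,0,0.01,0],
    [68,0,0,0.03,0],
    [68,0,0,0.055,0],
    [68,0,0,0.08,0]
  ]
}}

```text
time_s: 32.43
tool_pos: [0.6629, -0.2013, 0.1752]
tool_rot: [0.696, 0.718, -0.0, -0.0]
contact_force: [0.8, -0.3, 0.6]
finger_gap: 0.0625
grasp_force: 0.0
```

>>> {"op": "jog_arm", "data": {
  "plan": [
    [68,-0.02,0.02,0.02,0],
    [68,-0.045,0.045,0.03,0],
    [68,-0.07,0.07,0.03,0],
    [68,-0.1,0.1,0.03,0],
    [68,-0.13,0.125,0.03,0],
    [68,-0.155,0.145,0.03,0],
    [68,-0.17,0.16,0.03,0],
    [68,-0.18,0.17,0.03,0]
  ]
}}

```text
time_s: 33.1
tool_pos: [0.4814, -0.0299, 0.2052]
tool_rot: [0.695, 0.719, 0.0, 0.0]
contact_force: [-0.6, -0.2, 0.5]
finger_gap: 0.0622
grasp_force: 0.0
```

```bash
python3 - <<'E'
from h import *
from station import bot,optics
print(bot.get_state()["tool_pos"])
t,s=optics.camera("top"),optics.camera("side")
i=(.6655,.147);m=(.6637,-.2022)
cv=lambda q,z:[(circ(*q,z+.02,.032),G),(circ(*q,z+.048,.023),Rr)]
f=[tile(s,[*i,.06],cv(i,.036),50,8),tile(s,[*m,.08],cv(m,.058),50,8)]
g=[tile(t,[*i,.06],[],50,4),tile(t,[*m,.08],[],50,4),tile(s,[.49,-.156,.08],[],80,2.5),tile(s,[.56,-.03,.0],[],80,2.5)]
cv2.imwrite("pics/end.png",np.vstack([np.hstack(f),np.hstack(g)]))
E
```

```text
[ 0.48140256 -0.02987578  0.20520186]
```

View pics/end.png

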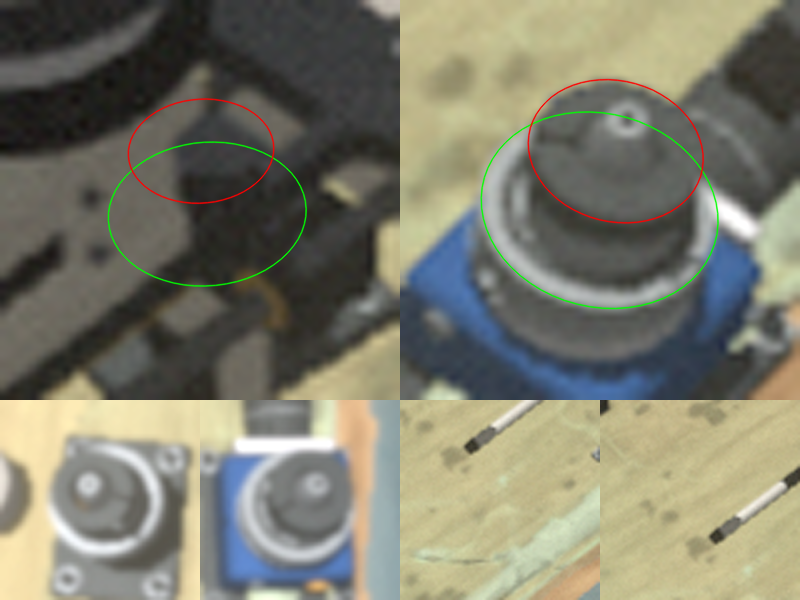

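```bash
python3 -c "
from station import bot
print(bot.hand_in())"
```

```text
the job is handed in; nothing more can be done
None
```

Both pulleys are home on their shafts, the keyed one over the brass key. Each has a collar on its boss, and the job was handed in at about 33 s. In the last pictures the motor's collar lies flat; the arm hid the idler's from the side camera, so that one rests on the top view and its seating height and force.

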